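# Put mixed panel parts back into their stock trays

### The job

A relay test is over and five loose panel parts lie mixed on the mat: two plug-in relays, two fuse links and a circuit breaker. Put each one into the empty front bay of the tray that already stocks its own kind, set down gently (not dropped) on the tray floor, the same way up as it is now and not on top of anything. Leave the multimeter and the screwdriver alone.

Things in the scene. Friction and masses are not known exactly. Their poses are not given: they have to be found in the camera images.
- relay_red: plug-in relay with a red label across its top and a red test button: clear square case with a copper coil inside, black base and round black plug with brass pins. Lies on its side on the bench, weighs about 90 g. Overall 66 mm long (x) and 36 mm high; case and base 36 mm wide (y), from x = -33 to +19 mm; plug (smaller, round) to x = +33 mm. Origin: centre of its underside, x along its length, z up
- relay_blue: plug-in relay with a blue label across its top and a blue test button: clear square case with a copper coil inside, black base and round black plug with brass pins. Lies on its side on the bench, weighs about 90 g. Overall 66 mm long (x) and 36 mm high; case and base 36 mm wide (y), from x = -33 to +19 mm; plug (smaller, round) to x = +33 mm. Origin: centre of its underside, x along its length, z up
- fuse_green: knife-blade fuse link with a green label: white ceramic block 53 (x) x 41 (y) x 21 mm high, with a metal blade (15 x 6 mm) at each end, 78 mm long over the blades (x). Lies flat, about 130 g. Origin: centre of its underside, x along the blades, z up
- fuse_orange: knife-blade fuse link with an orange label: white ceramic block 53 (x) x 41 (y) x 21 mm high, with a metal blade (15 x 6 mm) at each end, 78 mm long over the blades (x). Lies flat, about 130 g. Origin: centre of its underside, x along the blades, z up
- breaker: two-pole circuit breaker, off-white, standing on its back with the blue toggle on top: 85 long (x) x 36 wide (y) mm, flat parallel sides; 44 mm high at the ends, 66 mm over the middle 45 mm, toggle top at 74 mm; about 230 g. Origin: centre of its underside, x along its length, z up
- tray_relay: blue tray, 175 (x) x 200 (y) x 25 mm high, walls 4 mm, floor 3 mm, fixed to the bench, front (-x, label strip) towards the robot. Origin: centre of the underside, z up. A rib across it, 3 mm thick and 18 mm high, at x = +37 mm parts a back row (x +38 to +83 mm), filled with two lying relays, one red, one blue (fixed, up to 39 mm above the bench), from the empty front bay: x -83 to +35 mm, y -96 to +96 mm, bay centre at x = -24 mm
- tray_fuse: yellow tray, 175 (x) x 200 (y) x 25 mm high, walls 4 mm, floor 3 mm, fixed to the bench, front (-x, label strip) towards the robot. Origin: centre of the underside, z up. A rib across it, 3 mm thick and 18 mm high, at x = +37 mm parts a back row (x +38 to +83 mm), filled with two lying fuse links, one green, one orange (fixed, up to 24 mm above the bench), from the empty front bay: x -83 to +35 mm, y -96 to +96 mm, bay centre at x = -24 mm
- tray_breaker: green tray, 175 (x) x 200 (y) x 25 mm high, walls 4 mm, floor 3 mm, fixed to the bench, front (-x, label strip) towards the robot. Origin: centre of the underside, z up. A rib across it, 3 mm thick and 18 mm high, at x = +37 mm parts a back row (x +38 to +83 mm), filled with two standing circuit breakers (fixed, up to 77 mm above the bench), from the empty front bay: x -83 to +35 mm, y -96 to +96 mm, bay centre at x = -24 mm
- multimeter: bystander: red hand-held multimeter with a black face, 190 x 92 x 54 mm, lying on the bench; origin: centre of its underside, x along its length
- screwdriver: bystander: screwdriver with black and teal handle, 207 mm long, 24 mm high, lying on the bench; origin: on the bench about where the handle ends and the shank begins, x along it towards the tip
Not all that is in view belongs to the job. Leave any pink or purple look-alike of the relay_blue alone.

How it is judged (in metres and radians):
At the end, for the whole second after the job is handed in: both relays lie in the front bay of the blue tray, both fuse links in that of the yellow tray, and the breaker stands in that of the green tray: each with its origin inside the bay, resting on the tray floor (within 5 mm of it), the same way up as at the start (within 0.12 rad) and at rest (x of relay_red in the frame of tray_relay between -0.083 and 0.035 m and y of relay_red in the frame of tray_relay between -0.096 and 0.096 m and z of relay_red in the frame of tray_relay between -0.002 and 0.008 m and angle between each of relay_red, relay_blue, fuse_green, fuse_orange, breaker's own z axis and vertical below 0.12 rad and linear speed of each of relay_red, relay_blue, fuse_green, fuse_orange, breaker below 0.02 m/s and angular speed of each of relay_red, relay_blue, fuse_green, fuse_orange, breaker below 0.2 rad/s and x of relay_blue in the frame of tray_relay between -0.083 and 0.035 m and y of relay_blue in the frame of tray_relay between -0.096 and 0.096 m and z of relay_blue in the frame of tray_relay between -0.002 and 0.008 m and x of fuse_green in the frame of tray_fuse between -0.083 and 0.035 m and y of fuse_green in the frame of tray_fuse between -0.096 and 0.096 m and z of fuse_green in the frame of tray_fuse between -0.002 and 0.008 m and x of fuse_orange in the frame of tray_fuse between -0.083 and 0.035 m and y of fuse_orange in the frame of tray_fuse between -0.096 and 0.096 m and z of fuse_orange in the frame of tray_fuse between -0.002 and 0.008 m and x of breaker in the frame of tray_breaker between -0.083 and 0.035 m and y of breaker in the frame of tray_breaker between -0.096 and 0.096 m and z of breaker in the frame of tray_breaker between -0.002 and 0.008 m); the robot touches nothing.
It fails at once if a part is dropped or thrown (loose from the fingers and faster than 0.75 m/s, a fall of about 3 cm) ((linear speed of relay_red above 0.75 m/s and contact force between the fingers and relay_red below 0.02 N) or (linear speed of relay_blue above 0.75 m/s and contact force between the fingers and relay_blue below 0.02 N) or (linear speed of fuse_green above 0.75 m/s and contact force between the fingers and fuse_green below 0.02 N) or (linear speed of fuse_orange above 0.75 m/s and contact force between the fingers and fuse_orange below 0.02 N) or (linear speed of breaker above 0.75 m/s and contact force between the fingers and breaker below 0.02 N)).
It fails at once if the multimeter or the screwdriver is shifted by more than 30 mm (distance of any of multimeter, screwdriver from where it was at the start of the episode above 0.03 m).
It also fails if it takes over 128 s, if anything falls off the work surface, if the arm or the gripper's body presses on something with over 40 N, if the wrist force passes 120 N, or if a joint passes its speed limit or range.

### The arm

A 6-joint arm with a two-finger parallel gripper is mounted at the origin on the work surface. World frame = base frame: x ahead of the robot, y to its left, z up, the work surface at z = 0. Lengths are in mm, angles in rad, forces in N, time in s.
With the tool pointing down it reaches from about 400 to 825 mm from the base axis. Payload 7 kg.
Tool frame: the origin (TCP) lies at the very end of the fingers, on their centre line; the grasp point (between the pads) lies 19 mm behind it; z points along the fingers, y is the line along which they close (so a half turn about z gives the same grasp; the last joint's range is limited). The gripper opens to 85 mm and grips with 20 to 120 N. Pads are 22 mm wide; open, the fingers measure 114 mm over their backs; the gripper's body (76 mm by 85 mm) begins 54 mm behind the grasp point. The pads swing forward as they close: fully open they stand 13 mm farther back than shut.
Start: joints at [1.533, 0.359, 0.012, 0, -1.224, -0.288], TCP at [216.053, 639.466, 231.302] pointing down, gripper open.
Joint ranges: [-3.07, 3.07], [-1.43, 2.12], [-1.02, 1.25], [-3.03, 1.67], [-3.05, -0], [-3.03, 3.03]. Speed limits (rad/s): [2.39, 2.39, 3.01, 3.14, 3.14, 3.14].

### API

Orientations are given as a rotation vector (axis times angle).
In Python, from cell import bot gives the robot as it stands.
- The arm moves only by the tool carry_out, never from a script. Its argument "rows" is text: rows parted by semicolons, each of 6 numbers parted by spaces: the shift along the tool's x, y, z in cm, then the turn, a rotation vector about the tool's x, y, z in rad. In form: tx ty tz rx ry rz; .... A call has exactly 10 rows; each row shifts and turns the commanded pose from where the row before left it, along the tool's axes as they then stand; what a row does not reach is not made up. A row lasts 1/12 s, in which the tool goes at most 41.7 mm and 7.16 degrees, less where a joint would pass 70% of its speed; a pose out of reach is approached as far as the arm can. A call is refused whole if a number of a shift passes 4.17 or a number of a turn 0.125, either way. A call with a gripper value outside its range is refused whole. "fingers" is the finger opening in cm, from 0 to 8.54, set as the call begins (left out, the last holds). The fingers move at their own pace and stop on an object; "grip_force" is the grip in N (left out, the last holds). Time passes only in rows, so rows that do not move let the fingers close, or fill a call up. It gives the time, the measured TCP pose, the force, the opening and the grip force at its end, in the units of the state.
- bot.observe(): the state, without advancing time (a new reading comes with each control period).
- bot.get_image(name): name is "scene" or "top" or "wrist"; returns the picture (400x640x3 uint8, red, green, blue); there is no depth.
- bot.get_calibration(name): a dict with "K" (3x3 intrinsics, pixels), "origin" and "rotation" of the camera in the world; the wrist camera has in their place "tool_from_camera" (4x4, takes a point from camera to tool coordinates, whose origin is the TCP and whose axes are the flange's). Camera axes: x right, y up, looking along -z (the intrinsics and any distortion apply to the point x, -y, -z); pixel columns grow to the right and rows downward; lengths in mm; the calibration is good to about 2 mm. A picture is of the moment at which its call begins: read the wrist's pose just before it. get_calibration takes no time and is no camera call.
- bot.sign_off(): hands the job in; it is judged then, once.
Trained networks look in the newest picture that a camera, given by its name, has taken for a name from the list of things; names that differ only in an ending like _2 or _b are one class to them, and where a whole thing is asked for, a point or a joint stands for the part that bears it (a point fixed in the world has none). Each returns a list of dicts, best first, with "p" (0 to 1); they miss things now and then, are a little off and sometimes report something else, mostly with a low value. They report only what shows in the picture. A call takes as long as a camera call. They do not tell look-alikes from the thing itself.
- bot.search_frame(name, camera): "position" ([x, y, z] in mm, in world coordinates, good to about 4 mm: the middle of the surface that is visible of it).
- bot.place_of(name, camera): "position" ([x, y, z] in mm, in world coordinates, good to about 4 mm: a listed point, or the origin of a listed thing).
The state is a dict: "clock": time; "joints": joint angles; "dq": joint speeds; "tau": joint torques, N m; "eef_pos": TCP position; "ee_rot": TCP orientation; "ft_force": force on the tool from outside, world axes, zero at the start; "moment": the same for the moment, N m; "gripper_width": opening from 0.0 (shut) to 1.0 (fully open); "grip_force": force on a finger pad.
Only numpy, scipy, OpenCV 4.12 (cv2) and the standard library are available. Lean on these libraries where they do the work, as an engineer would, in place of code of your own. Each camera call takes 0.05 s, during which the arm holds its last target. There are 200 camera calls.

## Working session

There is one attempt and no reset: what is moved stays moved. The work goes in short steps, Python scripts to look and compute and a tool call to move; the robot and the scene stay as the last step left them, time stands still between calls to the robot, and variables do not carry over. Pictures are saved under pics/ and viewed, at most 14 in all, crops included, and the job is handed in when it is done.

Besides the shell and the picture viewer there is one more tool, called after "Request:" as name(argument=value, ...) on one line, values as JSON. carry_out: Moves the arm, as the interface text tells. Its arguments: {"type":"object","properties":{"rows":{"type":"string"},"fingers":{"type":"number"},"grip_force":{"type":"number"}},"required":["rows"]}

```bash
mkdir -p pics
cat > h.py <<'E'
from cell import bot
import numpy as np, cv2
from scipy.spatial.transform import Rotation as R
def ray(cam,u,v,z):
    c=bot.get_calibration(cam);K=np.array(c["K"])
    d=np.array([(u-K[0,2])/K[0,0],-(v-K[1,2])/K[1,1],-1.])
    o=np.array(c["origin"]);w=np.array(c["rotation"])@d
    return o+w*(z-o[2])/w[2]
E
python3 - <<'E'
from h import *
for n in("top","scene"):
    cv2.imwrite(f"pics/{n}0.png",bot.get_image(n)[:,:,::-1])
    c=bot.get_calibration(n); print({k:np.round(v,3).tolist() if not isinstance(v,str) else v for k,v in c.items()})
for n in["relay_red","relay_blue","fuse_green","fuse_orange","breaker","tray_relay","tray_fuse","tray_breaker","multimeter","screwdriver"]:
    print(n,[(np.round(d["position"]).tolist(),round(d["p"],2)) for d in bot.place_of(n,"top")])
print(bot.observe())
E
```

```text
{'K': [[425.566, 0.0, 321.032], [0.0, 425.566, 195.747], [0.0, 0.0, 1.0]], 'origin': [288.876, 24.602, 1323.918], 'rotation': [0.088, -0.102, -1.544]}
{'K': [[480.93, 0.0, 312.988], [0.0, 480.93, 200.883], [0.0, 0.0, 1.0]], 'origin': [1625.37, 80.355, 906.136], 'rotation': [0.706, 0.761, 1.517]}
relay_red [([470.0, 300.0, -3.0], 0.81), ([545.0, -463.0, -2.0], 0.7)]
relay_blue [([222.0, -316.0, -5.0], 0.59), ([470.0, -134.0, -1.0], 0.54), ([287.0, -187.0, -1.0], 0.5)]
fuse_green [([464.0, -2.0, -2.0], 0.62), ([421.0, -275.0, 1.0], 0.31), ([468.0, -133.0, -1.0], 0.17)]
fuse_orange [([460.0, 158.0, 1.0], 0.81), ([469.0, 300.0, -2.0], 0.58)]
breaker [([426.0, -279.0, 0.0], 0.82), ([548.0, -465.0, -4.0], 0.68)]
tray_relay [([652.0, 255.0, 2.0], 0.87)]
tray_fuse [([642.0, 11.0, 3.0], 0.72), ([470.0, 302.0, -3.0], 0.16)]
tray_breaker [([637.0, -239.0, -1.0], 0.68)]
multimeter [([493.0, 507.0, -8.0], 0.57)]
screwdriver [([547.0, -463.0, -2.0], 0.69), ([638.0, -239.0, 3.0], 0.62)]
{'clock': 0.6, 'joints': array([ 1.53309945e+00,  3.58553897e-01,  1.18811409e-02, -4.25223490e-05,
       -1.22409366e+00, -2.88081793e-01]), 'dq': array([-0.00081971,  0.00168309, -0.00131701, -0.00016237,  0.00064714,
        0.00159987]), 'tau': array([ 1.03516443e-04, -5.82593608e+01,  2.93542832e+01,  6.93899944e+00,
       -6.44350785e-04,  9.32259411e-06]), 'eef_pos': array([216.03826438, 639.45410309, 231.31618596]), 'ee_rot': array([-3.09997885e+00,  5.09490364e-01,  6.81940329e-05]), 'ft_force': array([-0.4793315 , -0.08395631,  0.66796285]), 'moment': array([ 0.02048196, -0.00628106,  0.01652756]), 'grip_force': 0.0, 'gripper_width': 1.0018881250211833}
```

View pics/top0.png

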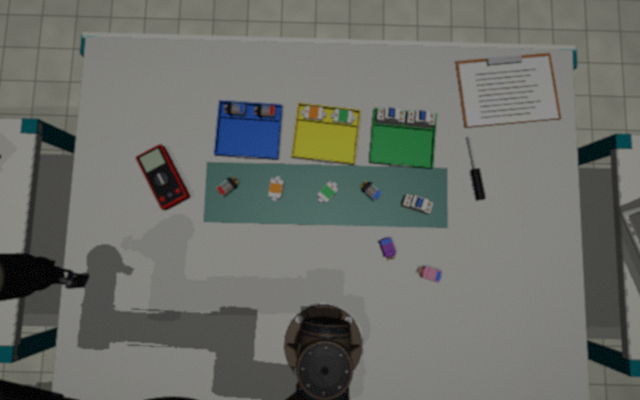

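View pics/scene0.png

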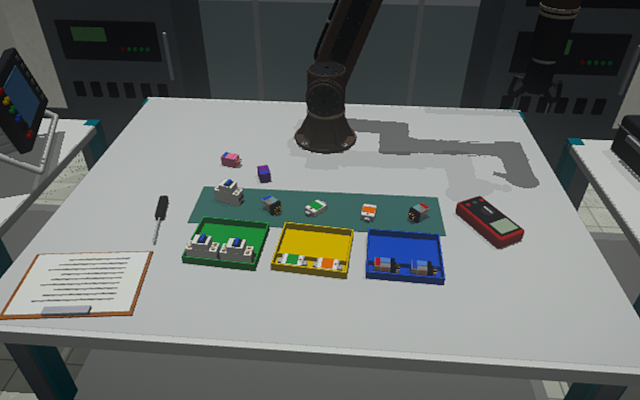

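The top view shows, on the mat from left to right: red relay (228,186), orange fuse (276,188), green fuse (328,191), blue relay (371,190) and breaker (418,204). The purple and pink look-alikes are off the mat at (388,248) and (430,273). The trays run blue, yellow, green at y of about +255, +11 and -239 mm. The scene view agrees. Next I measure the yaws.

```bash
cat >> h.py <<'E'
def rays(cam,pts,z):
    c=bot.get_calibration(cam);K=np.array(c["K"]);M=R.from_rotvec(c["rotation"]).as_matrix()
    o=np.array(c["origin"]);p=np.asarray(pts,float)
    d=np.c_[(p[:,0]-K[0,2])/K[0,0],-(p[:,1]-K[1,2])/K[1,1],-np.ones(len(p))]@M.T
    return (o+d*((z-o[2])/d[:,2])[:,None])[:,:2]
def rect(P):
    c,s,a=cv2.minAreaRect(P.astype(np.float32)); return np.round(c).tolist(),np.round(s).tolist(),round(a,1)
E
python3 - <<'E'
from h import *
im=cv2.imread("pics/top0.png");hsv=cv2.cvtColor(im,cv2.COLOR_BGR2HSV)
print("chk",rays("top",[[228,186],[371,190],[418,204]],20).round())
for n,h,w in(("relay",112,(205,290)),("fuse",28,(285,366)),("breaker",65,(366,440))):
    m=(abs(hsv[:,:,0].astype(int)-h)<8)&(hsv[:,:,1]>150); m[:95]=0;m[168:]=0;m[:,:w[0]]=0;m[:,w[1]:]=0
    v,u=np.nonzero(m); print(n,rect(rays("top",np.c_[u,v],25)))
mat=hsv[215,300].astype(int);print(mat)
d=np.abs(im.astype(int)-im[215,300].astype(int)).sum(2)>45
d[:172]=0;d[220:]=0;d[:,:212]=0;d[:,440:]=0
k,l,s,_=cv2.connectedComponentsWithStats(d.astype(np.uint8))
for i in range(1,k):
    if s[i,4]>30:
        v,u=np.nonzero(l==i);print(s[i].tolist(),rect(rays("top",np.c_[u,v],20)))
cv2.imwrite("pics/crop1.png",cv2.resize(im[90:230,195:450],None,fx=3.1,fy=3.1,interpolation=cv2.INTER_CUBIC))
w=bot.get_calibration("wrist");print(np.round(w["K"],1).tolist(),np.round(w["tool_from_camera"],3).tolist())
E
```

```text
chk [[ 472.  303.]
 [ 470. -139.]
 [ 431. -285.]]
relay ([651.0, 248.0], [194.0, 171.0], 87.5)
fuse ([646.0, 5.0], [192.0, 171.0], 84.7)
breaker ([634.0, -235.0], [194.0, 165.0], 84.7)
[ 85  69 104]
[216, 176, 25, 22, 285] ([473.0, 302.0], [49.0, 76.0], 47.6)
[268, 176, 16, 25, 281] ([470.0, 156.0], [43.0, 77.0], 81.0)
[317, 181, 21, 21, 239] ([463.0, -3.0], [40.0, 77.0], 49.5)
[360, 181, 21, 20, 225] ([471.0, -135.0], [68.0, 44.0], 45.8)
[400, 194, 33, 21, 384] ([433.0, -278.0], [99.0, 49.0], 72.8)
[[308.8, 0.0, 317.5], [0.0, 308.8, 198.4], [0.0, 0.0, 1.0]] [[-0.0, 0.946, 0.324, 83.321], [1.0, 0.0, -0.001, 0.336], [-0.001, 0.324, -0.946, -141.766], [0.0, 0.0, 0.0, 1.0]]
```

View pics/crop1.png

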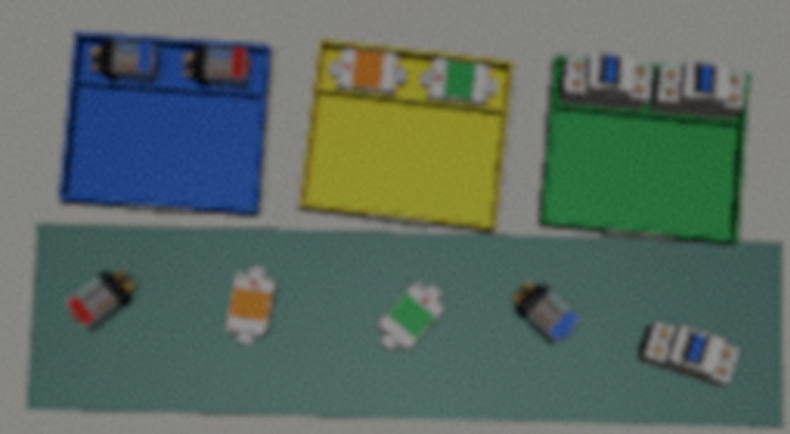

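The crop agrees with the numbers. The parts' long axes are: red relay -42° (plug up-right), orange fuse -9°, green fuse -40°, blue relay +46° (plug up-left), breaker +73°. The trays are yawed about -2.5 to -5°. I'll go above the red relay first.

Request:
carry_out(rows="0 0 0 0 0 0.102; 0 0 0 0 0 0.102; 0 0 0 0 0 0.102; 0 0 0 0 0 0.102; 3.5 0.66 0.6 0 0 0; 3.5 0.66 0.6 0 0 0; 3.5 0.66 0.6 0 0 0; 3.5 0.66 0.6 0 0 0; 3.5 0.66 0.6 0 0 0; 3.5 0.66 0.6 0 0 0", fingers=8.5)

```text
clock: 1.43
eef_pos: [346.2, 468.0, 195.3]
ee_rot: [-2.932, 1.126, -0.0]
ft_force: [-0.1, -0.6, 0.7]
gripper_width: 0.999
grip_force: 0.0
```

Request:
carry_out(rows="2.06 0.39 0.7 0 0 0; 2.06 0.39 0.7 0 0 0; 2.06 0.39 0.7 0 0 0; 2.06 0.39 0.7 0 0 0; 2.06 0.39 0.7 0 0 0; 2.06 0.39 0.7 0 0 0; 2.06 0.39 0.7 0 0 0; 2.06 0.39 0.7 0 0 0; 2.06 0.39 0.7 0 0 0; 2.06 0.39 0.7 0 0 0")

```text
clock: 2.27
eef_pos: [473.0, 301.7, 125.2]
ee_rot: [-2.932, 1.127, -0.0]
ft_force: [0.1, 0.8, 0.5]
gripper_width: 0.997
grip_force: 0.0
```

```bash
cat >> h.py <<'E'
def wrays(o,pts,z):
    w=bot.get_calibration("wrist");K=np.array(w["K"]);T=np.array(w["tool_from_camera"])
    M=R.from_rotvec(o["ee_rot"]).as_matrix(); p=np.asarray(pts,float)
    d=np.c_[(p[:,0]-K[0,2])/K[0,0],-(p[:,1]-K[1,2])/K[1,1],-np.ones(len(p))]@T[:3,:3].T@M.T
    c=M@T[:3,3]+o["eef_pos"]; return (c+d*((z-c[2])/d[:,2])[:,None])[:,:2]
def psi(o):
    x=R.from_rotvec(o["ee_rot"]).apply([1,0,0]); return np.degrees(np.arctan2(x[1],x[0]))
def go(o,x,y,z,ps):
    "first turn rz, then shift (cm) in the turned tool axes"
    p=o["eef_pos"];q=np.radians(ps);dx,dy=x-p[0],y-p[1]
    print("turn",round(np.radians((psi(o)-ps+180)%360-180),3),"shift",np.round([(dx*np.cos(q)+dy*np.sin(q))/10,(dx*np.sin(q)-dy*np.cos(q))/10,(p[2]-z)/10],2))
def look(name,png):
    o=bot.observe(); im=bot.get_image("wrist"); cv2.imwrite(png,im[:,:,::-1])
    print("tcp",o["eef_pos"].round(1),"psi",round(psi(o),1),"tilt",R.from_rotvec(o["ee_rot"]).apply([0,0,1]).round(3),"t",round(o["clock"],1))
    for n in name.split():print(n,[(np.round(d["position"]).tolist(),round(d["p"],2)) for d in bot.place_of(n,"wrist")])
    return o,im[:,:,::-1]
def blobs(o,im,z,thr=50):
    "things standing out from the mat colour"
    L=cv2.cvtColor(im,cv2.COLOR_BGR2HSV).astype(int)
    m=~((abs(L[:,:,0]-85)<9)&(L[:,:,1]>40))
    m=cv2.morphologyEx(m.astype(np.uint8),cv2.MORPH_OPEN,np.ones((5,5)))
    k,l,s,_=cv2.connectedComponentsWithStats(m)
    for i in range(1,k):
        if s[i,4]>600:
            v,u=np.nonzero(l==i);print("blob",s[i].tolist(),rect(wrays(o,np.c_[u,v],z)))
E
python3 - <<'E'
from h import *
o,im=look("relay_red","pics/w1.png");blobs(o,im,36)
E
```

```text
tcp [473.  301.7 125.2] psi -42.0 tilt [ 0.  0. -1.] t 2.3
relay_red [([470.0, 304.0, 1.0], 0.98)]
blob [0, 0, 640, 400, 149893] ([445.0, 324.0], [650.0, 352.0], 48.0)
blob [421, 25, 82, 101, 5780] ([475.0, 164.0], [43.0, 72.0], 81.8)
blob [295, 182, 45, 62, 2175] ([466.0, 308.0], [33.0, 53.0], 40.1)
blob [459, 369, 60, 31, 1039] ([216.0, 303.0], [55.0, 40.0], 48.0)
blob [131, 376, 52, 24, 878] ([435.0, 552.0], [56.0, 31.0], 48.0)
```

View pics/w1.png

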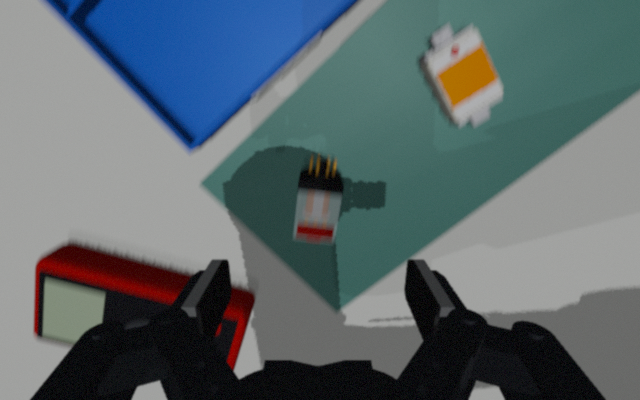

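The wrist view has the red relay at (318,200), with its plug up. It is turned about 7° more than I assumed: the long axis is -49° and the origin about (470,303). The network and the blob agree. I grasp it now.

Request:
carry_out(rows="-0.65 0.1 0 0 0 0.122; 0 0 1.33 0 0 0; 0 0 1.33 0 0 0; 0 0 1.33 0 0 0; 0 0 1.33 0 0 0; 0 0 1.33 0 0 0; 0 0 1.33 0 0 0; 0 0 1.33 0 0 0; 0 0 1.33 0 0 0; 0 0 1.33 0 0 0")

```text
clock: 3.2
eef_pos: [466.9, 306.7, 5.3]
ee_rot: [-2.858, 1.303, -0.0]
ft_force: [0.8, 0.9, 0.1]
gripper_width: 0.995
grip_force: 0.0
```

Request:
carry_out(rows="0 0 0 0 0 0; 0 0 0 0 0 0; 0 0 0 0 0 0; 0 0 0 0 0 0; 0 0 0 0 0 0; 0 0 0 0 0 0; 0 0 0 0 0 0; 0 0 0 0 0 0; 0 0 0 0 0 0; 0 0 0 0 0 0", fingers=2.5, grip_force=40)

```text
clock: 4.03
eef_pos: [467.4, 306.9, 6.8]
ee_rot: [-2.857, 1.302, -0.001]
ft_force: [-1.3, 0.7, 7.2]
gripper_width: 0.413
grip_force: 40.8
```

Request:
carry_out(rows="0 0 -1.5 0 0 0; 0 0 -3 0 0 0; 0 0 -3 0 0 0.116; 0 0 0 0 0 0.116; 0 0 0 0 0 -0.116; 0 0 0 0 0 -0.116; 0 0 0 0 0 -0.116; 0 0 0 0 0 -0.116; 0 0 0 0 0 -0.116; 0 0 0 0 0 -0.116")

```text
clock: 4.87
eef_pos: [466.7, 305.9, 80.8]
ee_rot: [-3.083, 0.603, 0.0]
ft_force: [-0.6, 1.3, -0.1]
gripper_width: 0.412
grip_force: 40.3
```

Request:
carry_out(rows="0 0 0 0 0 -0.114; 0 0 0 0 0 -0.114; 0 0 0 0 0 -0.114; 2.64 0.05 0 0 0 0; 2.64 0.05 0 0 0 0; 2.64 0.05 0 0 0 0; 2.64 0.05 0 0 0 0; 2.64 0.05 0 0 0 0; 2.64 0.05 0 0 0 0; 0 0 1 0 0 0")

```text
clock: 5.7
eef_pos: [630.0, 295.3, 72.1]
ee_rot: [-3.139, 0.08, -0.007]
ft_force: [1.1, 0.9, -0.1]
gripper_width: 0.417
grip_force: 40.3
```

Run:
```python
from h import *
o,im=look("tray_relay relay_red","pics/w2.png")
```

```text
tcp [630.  295.3  72.1] psi -2.9 tilt [ 0.004  0.002 -1.   ] t 5.7
tray_relay [([652.0, 245.0, 0.0], 0.56)]
relay_red [([631.0, 297.0, 63.0], 0.91)]
```

View pics/w2.png

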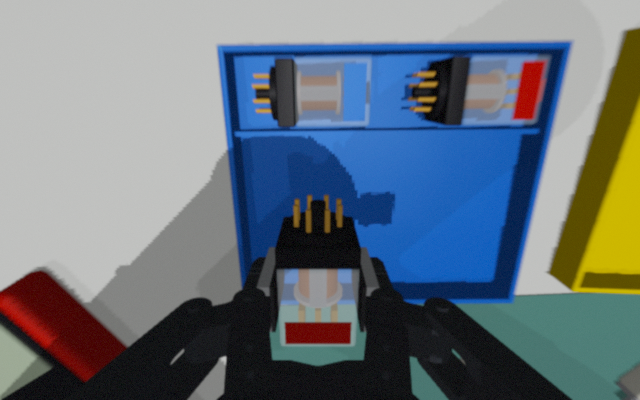

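The red relay is held straight. The blue tray's rim corners show at (218,45), (572,43), (513,302) and (242,302), so I use them to fix the tray pose.

Run:
```python
from h import *
o=bot.observe()
P=wrays(o,[[218,45],[572,43],[513,302],[242,302]],25);print(P.round(),P.mean(0).round(1))
for a,b in((0,1),(3,2),(3,0),(2,1)):
    d=P[a]-P[b] if a!=3 or b==2 else P[b]-P[a]
    print(np.linalg.norm(d).round(),np.degrees(np.arctan2(*(P[b]-P[a])[::-1])).round(1))
print(o["eef_pos"].round(1))
```

```text
[[734. 342.]
 [725. 150.]
 [557. 156.]
 [567. 351.]] [646.  249.9]
192.0 -92.6
195.0 -93.0
167.0 -3.0
168.0 -2.0
[624.  294.2  69.3]
```

Request:
carry_out(rows="-0.3 -0.2 0.8 0 0 0; 0 0 0.9 0 0 0; 0 0 0.9 0 0 0; 0 0 0.9 0 0 0; 0 0 0.8 0 0 0; 0 0 0.5 0 0 0; 0 0 0.4 0 0 0; 0 0 0.3 0 0 0; 0 0 0.2 0 0 0; 0 0 0.1 0 0 0")

```text
clock: 6.68
eef_pos: [622.1, 297.4, 12.4]
ee_rot: [-3.141, 0.078, -0.0]
ft_force: [0.2, -0.3, -0.8]
gripper_width: 0.41
grip_force: 40.3
```

Request:
carry_out(rows="0 0 0.1 0 0 0; 0 0 0.1 0 0 0; 0 0 0 0 0 0; 0 0 0 0 0 0; 0 0 0 0 0 0; 0 0 0 0 0 0; 0 0 0 0 0 0; 0 0 0 0 0 0; 0 0 0 0 0 0; 0 0 0 0 0 0")

```text
clock: 7.52
eef_pos: [622.0, 297.4, 10.6]
ee_rot: [-3.141, 0.078, -0.0]
ft_force: [-0.1, 0.2, -1.2]
gripper_width: 0.412
grip_force: 40.3
```

Request:
carry_out(rows="0 0 0 0 0 0; 0 0 0 0 0 0; 0 0 0 0 0 0; 0 0 0 0 0 0; 0 0 0 0 0 0; 0 0 0 0 0 0; 0 0 -0.5 0 0 0; 0 0 -1.5 0 0 0; 0 0 -2.5 0 0 0; 0 0 -3 0 0 0", fingers=5.6)

```text
clock: 8.35
eef_pos: [621.0, 296.6, 84.9]
ee_rot: [3.138, -0.078, -0.004]
ft_force: [0.9, -0.2, -0.4]
gripper_width: 0.659
grip_force: 0.0
```

Request:
carry_out(rows="0 0 -2.2 0 0 0.11; -1.48 1.81 -0.2 0 0 0; -1.48 1.81 -0.2 0 0 0; -1.48 1.81 -0.2 0 0 0; -1.48 1.81 -0.2 0 0 0; -1.48 1.81 -0.2 0 0 0; -1.48 1.81 -0.2 0 0 0; -1.48 1.81 -0.2 0 0 0; -1.48 1.81 -0.2 0 0 0; -1.48 1.81 -0.2 0 0 0", fingers=8.5)

```text
clock: 9.18
eef_pos: [463.8, 157.0, 126.1]
ee_rot: [-3.131, 0.251, -0.001]
ft_force: [0.1, -0.8, -0.1]
gripper_width: 0.995
grip_force: 0.0
```

Run:
```python
from h import *
o,im=look("fuse_orange relay_red","pics/w3.png");blobs(o,im,21)
```

```text
tcp [463.8 157.  126.1] psi -9.2 tilt [ 0.001  0.    -1.   ] t 9.2
fuse_orange [([469.0, 156.0, -2.0], 0.86)]
relay_red [([624.0, 298.0, -0.0], 0.84)]
blob [0, 0, 640, 400, 87507] ([429.0, 220.0], [576.0, 376.0], 80.8)
blob [466, 129, 87, 84, 4671] ([459.0, -1.0], [52.0, 76.0], 49.7)
blob [293, 147, 53, 88, 3848] ([467.0, 155.0], [44.0, 77.0], 81.3)
blob [407, 248, 233, 152, 23070] ([285.0, -33.0], [257.0, 188.0], 84.4)
blob [176, 260, 280, 140, 20742] ([312.0, 180.0], [282.0, 167.0], 74.7)
```

View pics/w3.png

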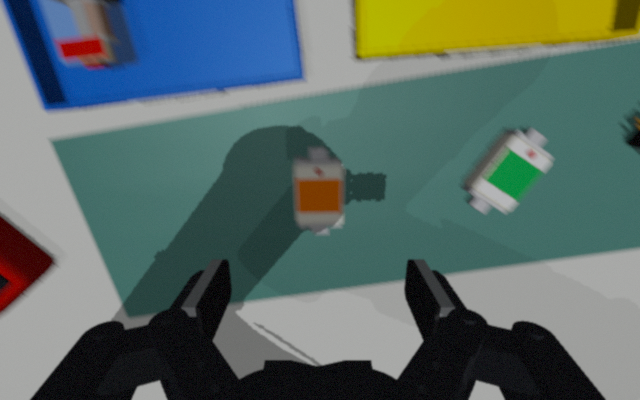

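The wrist view shows the red relay lying in the blue bay, and the orange fuse at (319,193), lined up with the gripper with its origin at about (467,155). I grasp it and carry it over to the yellow tray.

Request:
carry_out(rows="0.4 0.1 1 0 0 0; 0 0 1.5 0 0 0; 0 0 1.5 0 0 0; 0 0 1.5 0 0 0; 0 0 1.5 0 0 0; 0 0 1.5 0 0 0; 0 0 1.5 0 0 0; 0 0 1 0 0 0; 0 0 0.6 0 0 0; 0 0 0.2 0 0 0")

```text
clock: 10.17
eef_pos: [468.4, 156.0, 5.9]
ee_rot: [3.13, -0.251, -0.003]
ft_force: [0.1, -0.2, -0.4]
gripper_width: 0.996
grip_force: 0.0
```

Request:
carry_out(rows="0 0 0 0 0 0; 0 0 0 0 0 0; 0 0 0 0 0 0; 0 0 0 0 0 0; 0 0 0 0 0 0; 0 0 0 0 0 0; 0 0 0 0 0 0; 0 0 0 0 0 0; 0 0 0 0 0 0; 0 0 0 0 0 0", fingers=3)

```text
clock: 11.0
eef_pos: [469.0, 156.6, 8.5]
ee_rot: [-3.13, 0.25, -0.002]
ft_force: [-1.1, 1.2, 6.4]
gripper_width: 0.466
grip_force: 41.1
```

Request:
carry_out(rows="0 0 -1 0 0 0; 0 0 -2 0 0 0; 0 0 -2 0 0 0; 0 0 -2 0 0 -0.065; 2.7 1.42 0 0 0 0; 2.7 1.42 0 0 0 0; 2.7 1.42 0 0 0 0; 2.7 1.42 0 0 0 0; 2.7 1.42 0 0 0 0; 2.7 1.42 0 0 0 0")

```text
clock: 11.83
eef_pos: [622.4, 54.9, 77.5]
ee_rot: [-3.138, 0.149, 0.0]
ft_force: [0.2, 0.8, -0.4]
gripper_width: 0.464
grip_force: 40.9
```

```bash
cat >> h.py <<'E'
def tray(o,im,hue,s=120):
    H=cv2.cvtColor(im,cv2.COLOR_BGR2HSV).astype(int)
    m=((abs(H[:,:,0]-hue)<8)&(H[:,:,1]>s)).astype(np.uint8)
    m=cv2.morphologyEx(m,cv2.MORPH_OPEN,np.ones((3,3)))
    k,l,st,_=cv2.connectedComponentsWithStats(m)
    v,u=np.nonzero(np.isin(l,[i for i in range(1,k) if st[i,4]>500]));print("tray",rect(wrays(o,np.c_[u,v],25)))
E
python3 - <<'E'
from h import *
o,im=look("tray_fuse fuse_orange","pics/w4.png");tray(o,im,28)
E
```

```text
tcp [622.4  54.9  77.5] psi -5.4 tilt [-0.  0. -1.] t 11.8
tray_fuse [([641.0, 8.0, -1.0], 0.88)]
fuse_orange []
tray ([647.0, 3.0], [199.0, 171.0], 84.6)
```

View pics/w4.png

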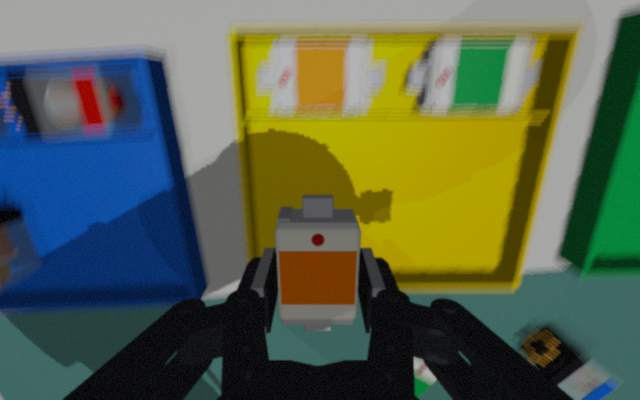

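The orange fuse is held square over the front bay of the yellow tray. I lower it.

Request:
carry_out(rows="0.1 0.2 0.9 0 0 0; 0 0 1.2 0 0 0; 0 0 1.2 0 0 0; 0 0 1.1 0 0 0; 0 0 0.7 0 0 0; 0 0 0.5 0 0 0; 0 0 0.4 0 0 0; 0 0 0.2 0 0 0; 0 0 0.1 0 0 0; 0 0 0 0 0 0")

```text
clock: 12.82
eef_pos: [622.6, 54.0, 14.7]
ee_rot: [-3.138, 0.149, -0.0]
ft_force: [0.1, -0.1, -2.1]
gripper_width: 0.462
grip_force: 40.9
```

Request:
carry_out(rows="0 0 0.1 0 0 0; 0 0 0.1 0 0 0; 0 0 0.08 0 0 0; 0 0 0 0 0 0; 0 0 0 0 0 0; 0 0 0 0 0 0; 0 0 0 0 0 0; 0 0 0 0 0 0; 0 0 0 0 0 0; 0 0 0 0 0 0")

```text
clock: 13.65
eef_pos: [622.4, 53.9, 11.8]
ee_rot: [3.138, -0.149, 0.0]
ft_force: [-0.3, -0.0, -1.7]
gripper_width: 0.472
grip_force: 40.9
```

Request:
carry_out(rows="0 0 0 0 0 0; 0 0 0 0 0 0; 0 0 0 0 0 0; 0 0 0 0 0 0; 0 0 0 0 0 0; 0 0 0 0 0 0; 0 0 -0.5 0 0 0; 0 0 -1.5 0 0 0; 0 0 -2.5 0 0 0; 0 0 -3 0 0 0", fingers=5.6)

```text
clock: 14.48
eef_pos: [621.2, 53.5, 86.3]
ee_rot: [3.137, -0.149, -0.005]
ft_force: [1.6, 0.8, -0.2]
gripper_width: 0.657
grip_force: 0.0
```

Request:
carry_out(rows="0 0 -0.8 0 0 0.122; 0 0 -0.8 0 0 0.122; 0 0 -0.8 0 0 0.122; 0 0 -0.8 0 0 0.122; 0 0 -0.8 0 0 0.122; -1.7 2.9 0 0 0 0; -1.7 2.9 0 0 0 0; -1.7 2.9 0 0 0 0; -1.7 2.9 0 0 0 0; -1.7 2.9 0 0 0 0", fingers=8.5)

```text
clock: 15.32
eef_pos: [462.2, -2.1, 127.0]
ee_rot: [-2.948, 1.084, -0.0]
ft_force: [-0.0, -0.5, 0.1]
gripper_width: 0.994
grip_force: 0.0
```

Run:
```python
from h import *
o,im=look("fuse_green fuse_orange","pics/w5.png");blobs(o,im,21)
```

```text
tcp [462.2  -2.1 127. ] psi -40.4 tilt [ 0.  0. -1.] t 15.3
fuse_green []
fuse_orange [([625.0, 53.0, 3.0], 0.56)]
blob [0, 0, 386, 400, 71966] ([606.0, 150.0], [198.0, 543.0], 7.0)
blob [573, 0, 67, 44, 2558] ([429.0, -243.0], [53.0, 27.0], 49.6)
blob [403, 60, 109, 52, 4442] ([461.0, -140.0], [81.0, 36.0], 49.6)
blob [218, 92, 422, 308, 52669] ([292.0, 16.0], [425.0, 335.0], 68.2)
blob [298, 152, 55, 87, 3824] ([458.0, -7.0], [45.0, 77.0], 49.6)
blob [180, 260, 45, 79, 1771] ([455.0, 150.0], [39.0, 93.0], 40.2)
blob [84, 333, 48, 39, 614] ([474.0, 270.0], [70.0, 33.0], 69.3)
blob [463, 348, 93, 52, 2753] ([178.0, -31.0], [106.0, 70.0], 49.6)
```

View pics/w5.png

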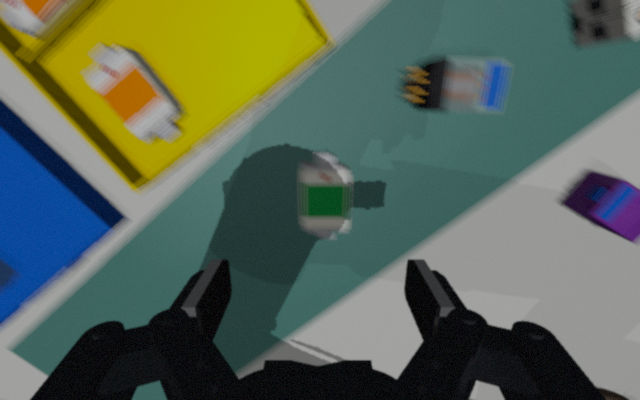

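The orange fuse rests in the yellow bay. The green fuse is at (325,197), aligned and about 6 mm to the right of the gripper centre. I grasp it and carry it over.

Request:
carry_out(rows="0 0.6 1 0 0 0; 0 0 1.5 0 0 0; 0 0 1.5 0 0 0; 0 0 1.5 0 0 0; 0 0 1.5 0 0 0; 0 0 1.5 0 0 0; 0 0 1.5 0 0 0; 0 0 1 0 0 0; 0 0 0.5 0 0 0; 0 0 0.2 0 0 0")

```text
clock: 16.3
eef_pos: [460.1, -6.0, 9.1]
ee_rot: [2.948, -1.084, -0.001]
ft_force: [0.4, -0.1, -0.2]
gripper_width: 0.992
grip_force: 0.0
```

Request:
carry_out(rows="0 0 0 0 0 0; 0 0 0 0 0 0; 0 0 0 0 0 0; 0 0 0 0 0 0; 0 0 0 0 0 0; 0 0 0 0 0 0; 0 0 0 0 0 0; 0 0 0 0 0 0; 0 0 0 0 0 0; 0 0 0 0 0 0", fingers=3)

```text
clock: 17.13
eef_pos: [460.6, -5.8, 10.8]
ee_rot: [-2.948, 1.083, -0.002]
ft_force: [-1.4, 0.7, 5.0]
gripper_width: 0.464
grip_force: 40.1
```

Request:
carry_out(rows="0 0 -1 0 0 0; 0 0 -2 0 0 0; 0 0 -2 0 0 0; 0 0 -2 0 0 0; 0 0 0 0 0 -0.122; 0 0 0 0 0 -0.122; 0 0 0 0 0 -0.122; 0 0 0 0 0 -0.122; 0 0 0 0 0 -0.122; 0 0 0 0 0 0")

```text
clock: 17.97
eef_pos: [459.7, -6.0, 80.2]
ee_rot: [-3.138, 0.14, -0.001]
ft_force: [-0.5, -0.7, -1.0]
gripper_width: 0.465
grip_force: 41.2
```

Request:
carry_out(rows="2.6 0.25 0 0 0 0; 2.6 0.25 0 0 0 0; 2.6 0.25 0 0 0 0; 2.6 0.25 0 0 0 0; 2.6 0.25 0 0 0 0; 2.6 0.25 0 0 0 0; 0.4 0 0 0 0 0; 0 0 0 0 0 0; 0 0 0 0 0 0; 0 0 0 0 0 0")

```text
clock: 18.8
eef_pos: [616.5, -36.1, 79.7]
ee_rot: [-3.138, 0.151, 0.001]
ft_force: [-0.5, -0.4, -1.3]
gripper_width: 0.467
grip_force: 41.2
```

Run:
```python
from h import *
o,im=look("tray_fuse fuse_orange","pics/w6.png");go(o,617,-37,20,-5.4)
```

```text
tcp [616.5 -36.1  79.7] psi -5.5 tilt [-0.001  0.    -1.   ] t 18.8
tray_fuse [([642.0, 8.0, -2.0], 0.86)]
fuse_orange [([623.0, 51.0, 5.0], 0.85)]
turn -0.002 shift [0.06 0.08 5.97]
```

Request:
carry_out(rows="0.1 0.1 0.9 0 0 0; 0 0 1.2 0 0 0; 0 0 1.2 0 0 0; 0 0 1.1 0 0 0; 0 0 0.7 0 0 0; 0 0 0.5 0 0 0; 0 0 0.4 0 0 0; 0 0 0.3 0 0 0; 0 0 0.1 0 0 0; 0 0 0 0 0 0")

```text
clock: 19.78
eef_pos: [618.7, -37.2, 15.8]
ee_rot: [3.138, -0.149, 0.0]
ft_force: [0.7, -0.1, -1.6]
gripper_width: 0.464
grip_force: 41.2
```

Request:
carry_out(rows="0 0 0.1 0 0 0; 0 0 0.08 0 0 0; 0 0 0 0 0 0; 0 0 0 0 0 0; 0 0 0 0 0 0; 0 0 0 0 0 0; 0 0 0 0 0 0; 0 0 0 0 0 0; 0 0 0 0 0 0; 0 0 0 0 0 0")

```text
clock: 20.62
eef_pos: [618.6, -37.3, 14.0]
ee_rot: [3.138, -0.149, -0.0]
ft_force: [1.5, 0.0, -1.5]
gripper_width: 0.466
grip_force: 41.2
```

Request:
carry_out(rows="0 0 0 0 0 0; 0 0 0 0 0 0; 0 0 0 0 0 0; 0 0 0 0 0 0; 0 0 0 0 0 0; 0 0 0 0 0 0; 0 0 -0.5 0 0 0; 0 0 -1.5 0 0 0; 0 0 -2.5 0 0 0; 0 0 -3 0 0 0", fingers=5.6)

```text
clock: 21.45
eef_pos: [617.3, -37.5, 88.5]
ee_rot: [3.137, -0.149, -0.006]
ft_force: [0.6, 0.0, 0.3]
gripper_width: 0.655
grip_force: 0.0
```

Request:
carry_out(rows="0 0 -0.5 0 0 -0.12; 0 0 -0.5 0 0 -0.12; 0 0 -0.5 0 0 -0.12; 0 0 -0.5 0 0 -0.12; 0 0 -0.5 0 0 -0.12; 0 0 -0.5 0 0 -0.12; 0 0 -0.5 0 0 -0.12; 0 0 -0.5 0 0 -0.12; 0 0 0 0 0 0; -2 -0.6 0 0 0 0", fingers=8.5)

```text
clock: 22.28
eef_pos: [603.4, -47.5, 129.4]
ee_rot: [2.853, 1.314, 0.003]
ft_force: [0.9, -1.4, 0.2]
gripper_width: 0.995
grip_force: 0.0
```

Request:
carry_out(rows="-3 -0.84 0 0 0 0; -3 -0.84 0 0 0 0; -3 -0.84 0 0 0 0; -3 -0.84 0 0 0 0; -3 -0.84 0 0 0 0; 0 0 0 0 0 0; 0 0 0 0 0 0; 0 0 0 0 0 0; 0 0 0 0 0 0; 0 0 0 0 0 0")

```text
clock: 23.12
eef_pos: [472.5, -135.1, 128.9]
ee_rot: [2.852, 1.316, -0.0]
ft_force: [1.6, -0.1, 0.6]
gripper_width: 0.997
grip_force: 0.0
```

Run:
```python
from h import *
o,im=look("relay_blue fuse_green","pics/w7.png");blobs(o,im,36)
```

```text
tcp [ 472.5 -135.1  128.9] psi 49.5 tilt [-0. -0. -1.] t 23.1
relay_blue [([463.0, -137.0, 4.0], 0.77), ([284.0, -191.0, 1.0], 0.56)]
fuse_green []
blob [281, 0, 359, 400, 82405] ([621.0, -269.0], [500.0, 191.0], 85.7)
blob [0, 48, 337, 352, 51460] ([312.0, -132.0], [347.0, 313.0], 31.1)
blob [293, 158, 42, 84, 2689] ([470.0, -133.0], [71.0, 33.0], 49.3)
blob [407, 260, 50, 79, 1748] ([490.0, -276.0], [92.0, 38.0], 66.1)
blob [344, 278, 70, 103, 4166] ([426.0, -273.0], [124.0, 46.0], 72.9)
blob [505, 336, 45, 64, 1099] ([520.0, -404.0], [91.0, 39.0], 71.4)
blob [457, 349, 47, 51, 1326] ([479.0, -383.0], [66.0, 47.0], 49.5)
blob [102, 359, 69, 41, 1598] ([208.0, -162.0], [56.0, 68.0], 43.7)
```

View pics/w7.png

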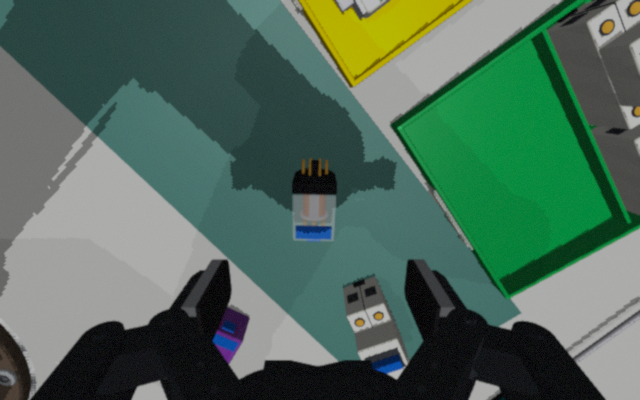

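The blue relay is at (314,205), its axis in line with the gripper, and the breaker is well clear of it. I grasp it and carry it to the blue tray.

Request:
carry_out(rows="-0.7 -0.3 1 0 0 0; 0 0 1.5 0 0 0; 0 0 1.5 0 0 0; 0 0 1.5 0 0 0; 0 0 1.5 0 0 0; 0 0 1.5 0 0 0; 0 0 1.5 0 0 0; 0 0 1 0 0 0; 0 0 0.8 0 0 0; 0 0 0.2 0 0 0")

```text
clock: 24.1
eef_pos: [464.4, -138.8, 7.6]
ee_rot: [-2.851, -1.317, 0.003]
ft_force: [-0.8, -0.3, -0.1]
gripper_width: 0.994
grip_force: 0.0
```

Request:
carry_out(rows="0 0 0 0 0 0; 0 0 0 0 0 0; 0 0 0 0 0 0; 0 0 0 0 0 0; 0 0 0 0 0 0; 0 0 0 0 0 0; 0 0 0 0 0 0; 0 0 0 0 0 0; 0 0 0 0 0 0; 0 0 0 0 0 0", fingers=2.5)

```text
clock: 24.93
eef_pos: [465.6, -138.9, 9.8]
ee_rot: [2.851, 1.317, 0.002]
ft_force: [-1.4, 1.8, 6.5]
gripper_width: 0.416
grip_force: 40.2
```

Request:
carry_out(rows="0 0 -1 0 0 0; 0 0 -2 0 0 0; 0 0 -2 0 0 0.114; 0 0 -2 0 0 0.114; 0 0 0 0 0 0.114; 0 0 0 0 0 0.114; 0 0 0 0 0 0.114; 0 0 0 0 0 0.114; 0 0 0 0 0 0.114; 0 0 0 0 0 0.114")

```text
clock: 25.77
eef_pos: [464.8, -138.9, 79.2]
ee_rot: [-3.14, 0.083, -0.0]
ft_force: [0.3, 0.0, -0.6]
gripper_width: 0.417
grip_force: 39.9
```

Request:
carry_out(rows="1.37 -3.5 0 0 0 0; 1.37 -3.5 0 0 0 0; 1.37 -3.5 0 0 0 0; 1.37 -3.5 0 0 0 0; 1.37 -3.5 0 0 0 0; 1.37 -3.5 0 0 0 0; 1.37 -3.5 0 0 0 0; 1.37 -3.5 0 0 0 0; 1.37 -3.5 0 0 0 0; 1.3 -3.5 0 0 0 0")

```text
clock: 26.6
eef_pos: [617.8, 206.1, 79.0]
ee_rot: [-3.141, 0.073, 0.0]
ft_force: [1.1, 0.2, -1.1]
gripper_width: 0.416
grip_force: 40.2
```

Run:
```python
from h import *
o,im=look("tray_relay relay_red","pics/w8.png");o=bot.observe();print(o["eef_pos"],o["ft_force"]);go(o,618,206,20,-2.7)
```

```text
tcp [617.8 206.1  79. ] psi -2.7 tilt [-0.  0. -1.] t 26.6
tray_relay [([650.0, 250.0, -1.0], 0.77)]
relay_red [([624.0, 298.0, 2.0], 0.86)]
[617.9652158  206.82349275  78.32653977] [-0.05191915 -1.88056393 -1.49699445]
turn 0.003 shift [0.01 0.08 5.83]
```

View pics/w8.png

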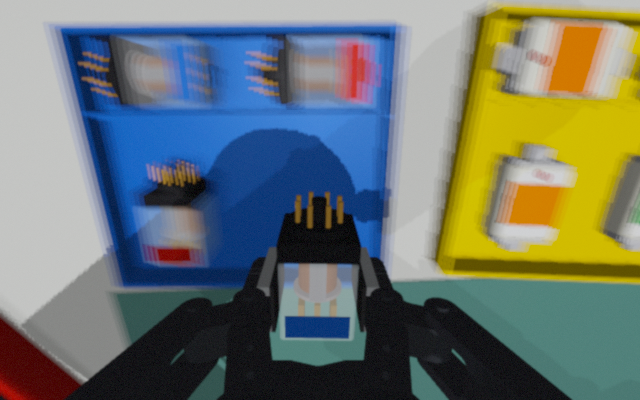

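The blue relay is held upright over the bay, clear of the red one at about (175,225). I lower it.

Request:
carry_out(rows="0 0 0.9 0 0 0; 0 0 1.2 0 0 0; 0 0 1.2 0 0 0; 0 0 1.1 0 0 0; 0 0 0.7 0 0 0; 0 0 0.5 0 0 0; 0 0 0.4 0 0 0; 0 0 0.3 0 0 0; 0 0 0 0 0 0; 0 0 0 0 0 0")

```text
clock: 27.58
eef_pos: [617.7, 204.4, 16.2]
ee_rot: [-3.141, 0.073, -0.0]
ft_force: [0.1, 0.2, -1.3]
gripper_width: 0.414
grip_force: 40.2
```

Request:
carry_out(rows="0 0 0.1 0 0 0; 0 0 0.1 0 0 0; 0 0 0.1 0 0 0; 0 0 0.02 0 0 0; 0 0 0 0 0 0; 0 0 0 0 0 0; 0 0 0 0 0 0; 0 0 0 0 0 0; 0 0 0 0 0 0; 0 0 0 0 0 0")

```text
clock: 28.42
eef_pos: [617.5, 204.4, 12.9]
ee_rot: [-3.141, 0.073, -0.0]
ft_force: [-1.4, 0.1, 1.1]
gripper_width: 0.412
grip_force: 40.4
```

Request:
carry_out(rows="0 0 0 0 0 0; 0 0 0 0 0 0; 0 0 0 0 0 0; 0 0 0 0 0 0; 0 0 0 0 0 0; 0 0 0 0 0 0; 0 0 -0.5 0 0 0; 0 0 -1.5 0 0 0; 0 0 -2.5 0 0 0; 0 0 -4 0 0 0", fingers=5.6)

```text
clock: 29.25
eef_pos: [615.3, 203.1, 95.4]
ee_rot: [3.137, -0.074, -0.009]
ft_force: [-0.0, 1.1, -0.6]
gripper_width: 0.655
grip_force: 0.0
```

Request:
carry_out(rows="-1.37 3.9 -0.65 0 0 0; -1.37 3.9 -0.65 0 0 0; -1.37 3.9 -0.65 0 0 0; -1.37 3.9 -0.65 0 0 0; -1.37 3.9 -0.65 0 0 0; -1.37 3.9 -0.65 0 0 0; -1.37 3.9 -0.65 0 0 0; -1.37 3.9 -0.65 0 0 0; -1.37 3.9 -0.65 0 0 0; -1.37 3.9 -0.65 0 0 0", fingers=8.5)

```text
clock: 30.08
eef_pos: [462.0, -178.8, 163.6]
ee_rot: [3.141, -0.073, 0.002]
ft_force: [0.8, -0.2, 0.6]
gripper_width: 0.996
grip_force: 0.0
```

Request:
carry_out(rows="-0.9 3.4 0 0 0 0; -0.9 3.4 0 0 0 0; -0.9 3.4 0 0 0 0; 0 0 0 0 0 0.1216; 0 0 0 0 0 0.1216; 0 0 0 0 0 0.1216; 0 0 0 0 0 0.1216; 0 0 0 0 0 0.1216; 0 0 0 0 0 0.1216; 0 0 0 0 0 0.1216")

```text
clock: 30.92
eef_pos: [431.2, -277.9, 163.0]
ee_rot: [-2.826, 1.372, -0.001]
ft_force: [-0.1, 0.4, 0.5]
gripper_width: 1.0
grip_force: 0.0
```

Request:
carry_out(rows="0 0 0 0 0 0.1216; 0 0 0 0 0 0.1216; 0 0 0 0 0 0.1216; 0 0 0 0 0 0.1216; 0 0 0 0 0 0.1216; 0 0 0 0 0 0.1216; 0 0 0 0 0 0.1216; 0 0 0 0 0 0.1216; 0 0 0 0 0 0; 0 0 0 0 0 0")

```text
clock: 31.75
eef_pos: [431.3, -277.8, 162.9]
ee_rot: [-1.869, 2.525, -0.001]
ft_force: [-0.5, 0.9, 0.4]
gripper_width: 0.997
grip_force: 0.0
```

Run:
```python
from h import *
o,im=look("breaker","pics/w9.png");blobs(o,im,55);print(bot.search_frame("breaker","wrist"))
```

```text
tcp [ 431.3 -277.8  162.9] psi -107.0 tilt [ 0. -0. -1.] t 31.8
breaker [([423.0, -278.0, -0.0], 0.66)]
blob [0, 0, 640, 400, 174719] ([443.0, -235.0], [380.0, 702.0], 73.1)
blob [300, 137, 45, 97, 4144] ([425.0, -285.0], [85.0, 38.0], 72.5)
blob [123, 360, 49, 40, 1127] ([669.0, -134.0], [55.0, 56.0], 73.1)
blob [457, 369, 52, 31, 998] ([321.0, -22.0], [43.0, 54.0], 73.1)
[{'position': [417.6, -291.5, 65.0], 'p': 0.68}]
```

View pics/w9.png

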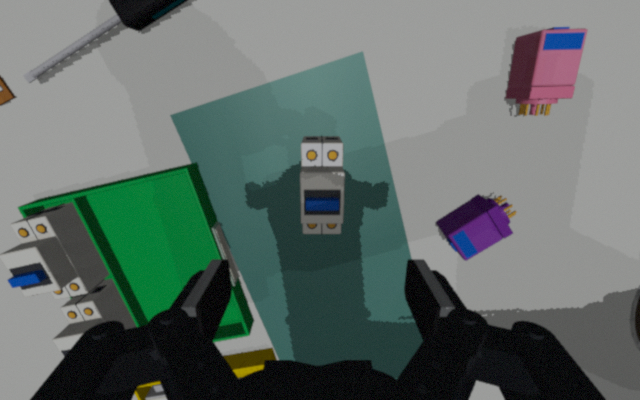

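The breaker is at (322,185), in line with the gripper and about 4 mm off in x and y. The pink and purple look-alikes are well away. I grasp it.

Request:
carry_out(rows="0.35 0.4 0 0 0 0; 0 0 1.8 0 0 0; 0 0 1.8 0 0 0; 0 0 1.8 0 0 0; 0 0 1.8 0 0 0; 0 0 1.8 0 0 0; 0 0 1.8 0 0 0; 0 0 1.8 0 0 0; 0 0 1.2 0 0 0; 0 0 0.4 0 0 0")

```text
clock: 32.73
eef_pos: [424.9, -279.8, 18.7]
ee_rot: [1.864, -2.526, -0.004]
ft_force: [-0.5, -0.7, -0.3]
gripper_width: 0.998
grip_force: 0.0
```

Request:
carry_out(rows="0 0 0 0 0 0; 0 0 0 0 0 0; 0 0 0 0 0 0; 0 0 0 0 0 0; 0 0 0 0 0 0; 0 0 0 0 0 0; 0 0 0 0 0 0; 0 0 0 0 0 0; 0 0 0 0 0 0; 0 0 0 0 0 0", fingers=2.5, grip_force=50)

```text
clock: 33.57
eef_pos: [427.3, -280.2, 21.6]
ee_rot: [-1.865, 2.527, -0.002]
ft_force: [-0.8, 0.9, 5.9]
gripper_width: 0.413
grip_force: 51.0
```

Request:
carry_out(rows="0 0 -1.5 0 0 0; 0 0 -2.5 0 0 0; 0 0 -3 0 0 -0.102; 0 0 0 0 0 -0.102; -1.24 -3.58 0 0 0 0; -1.24 -3.58 0 0 0 0; -1.24 -3.58 0 0 0 0; -1.24 -3.58 0 0 0 0; -1.24 -3.58 0 0 0 0; 0 0 0 0 0 0")

```text
clock: 34.4
eef_pos: [616.7, -234.0, 90.0]
ee_rot: [-2.115, 2.321, -0.004]
ft_force: [0.9, -0.9, -0.8]
gripper_width: 0.417
grip_force: 51.2
```

Run:
```python
from h import *
o,im=look("tray_breaker","pics/w10.png");tray(o,im,65);o=bot.observe();print(o["eef_pos"],psi(o));go(o,611,-235,25,-95.3)
```

```text
tcp [ 616.7 -234.    90. ] psi -95.3 tilt [ 0.003 -0.001 -1.   ] t 34.4
tray_breaker [([637.0, -242.0, -0.0], 0.65)]
tray ([634.0, -251.0], [171.0, 172.0], 86.0)
[ 611.08875233 -234.57672954   89.33446769] -95.4434968338339
turn -0.003 shift [0.04 0.   6.43]
```

View pics/w10.png

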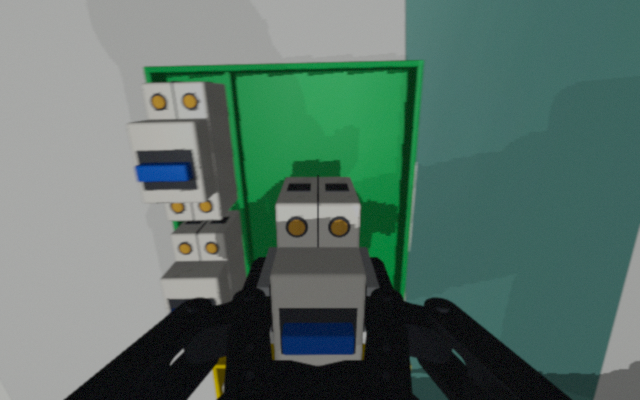

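The breaker is centred between the rib (px x≈240) and the front wall (px x≈410). I lower it.

Request:
carry_out(rows="0 0 0.9 0 0 0; 0 0 1.2 0 0 0; 0 0 1.2 0 0 0; 0 0 1.1 0 0 0; 0 0 0.7 0 0 0; 0 0 0.5 0 0 0; 0 0 0.4 0 0 0; 0 0 0.2 0 0 0; 0 0 0 0 0 0; 0 0 0 0 0 0")

```text
clock: 35.33
eef_pos: [610.8, -235.5, 28.8]
ee_rot: [-2.112, 2.325, -0.001]
ft_force: [0.6, -0.2, -2.2]
gripper_width: 0.418
grip_force: 51.2
```

Request:
carry_out(rows="0 0 0.1 0 0 0; 0 0 0.1 0 0 0; 0 0 0.1 0 0 0; 0 0 0.08 0 0 0; 0 0 0 0 0 0; 0 0 0 0 0 0; 0 0 0 0 0 0; 0 0 0 0 0 0; 0 0 0 0 0 0; 0 0 0 0 0 0")

```text
clock: 36.17
eef_pos: [610.6, -235.4, 24.8]
ee_rot: [2.112, -2.325, -0.0]
ft_force: [0.6, 0.0, -2.2]
gripper_width: 0.421
grip_force: 51.2
```

Request:
carry_out(rows="0 0 0 0 0 0; 0 0 0 0 0 0; 0 0 0 0 0 0; 0 0 0 0 0 0; 0 0 0 0 0 0; 0 0 0 0 0 0; 0 0 -0.5 0 0 0; 0 0 -1.5 0 0 0; 0 0 -2.5 0 0 0; 0 0 -3 0 0 0", fingers=5.6)

```text
clock: 37.0
eef_pos: [609.3, -235.2, 99.1]
ee_rot: [2.111, -2.324, -0.004]
ft_force: [-0.1, -0.7, -0.7]
gripper_width: 0.658
grip_force: 0.0
```

Request:
carry_out(rows="0 0 -3 0 0 0; 0 0 -3 0 0 0; 0 3 -2 0 0 0; 0 3 0 0 0 0; 0 3 0 0 0 0; 0 3 0 0 0 0; 0 3 0 0 0 0; 0 3 0 0 0 0; 0 0 0 0 0 0; 0 0 0 0 0 0")

```text
clock: 37.83
eef_pos: [430.4, -218.2, 180.9]
ee_rot: [-2.111, 2.325, -0.002]
ft_force: [-0.3, 0.7, 0.7]
gripper_width: 0.659
grip_force: 0.0
```

Run:
```python
from h import *
im=bot.get_image("scene")[:,:,::-1];bot.get_image("top")
for n in "relay_red relay_blue fuse_green fuse_orange breaker".split():
  for c in("top","scene"):print(n,c,[(np.round(d["position"]).tolist(),round(d["p"],2)) for d in bot.place_of(n,c)])
cv2.imwrite("pics/s1.png",cv2.resize(im[120:320,150:550],None,fx=2,fy=2,interpolation=cv2.INTER_CUBIC))
print(bot.observe()["ft_force"],bot.observe()["eef_pos"])
```

```text
relay_red top [([627.0, 294.0, -1.0], 0.53)]
relay_red scene [([626.0, 297.0, 5.0], 0.75), ([550.0, -462.0, 1.0], 0.23)]
relay_blue top [([623.0, 206.0, 3.0], 0.79), ([222.0, -314.0, -4.0], 0.58)]
relay_blue scene [([622.0, 204.0, 3.0], 0.86), ([216.0, -318.0, 3.0], 0.79), ([292.0, -193.0, -1.0], 0.52)]
fuse_green top [([616.0, -38.0, 2.0], 0.57)]
fuse_green scene [([619.0, -35.0, 0.0], 0.78), ([626.0, 296.0, 3.0], 0.34)]
fuse_orange top [([617.0, 53.0, 2.0], 0.74)]
fuse_orange scene []
breaker top [([607.0, -235.0, 1.0], 0.45)]
breaker scene []
[-0.6269898   0.6404288  -0.09741727] [ 431.48217739 -218.17921124  179.52443215]
```

View pics/s1.png

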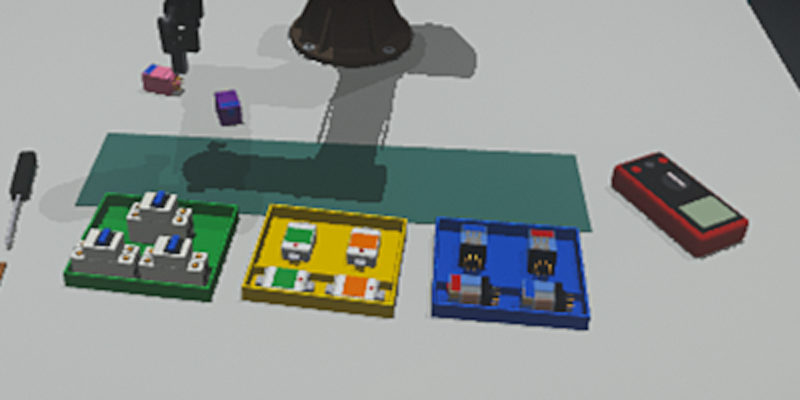

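All five parts stand upright in their bays: breaker (160,215), fuses (298,245) and (363,248), relays (473,250) and (543,250). The mat is empty and the arm is clear, so I hand in.

```bash
python3 -c "
from cell import bot
print(bot.sign_off())"
```

```text
the job is handed in; nothing more can be done
None
```

I placed all five parts in the empty front bays of their matching trays and handed the job in; the hand-in returned no verdict, but the last pictures show every part upright in its bay, with the multimeter and screwdriver left alone.

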